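Bench-test a rebuilt brake pedal

ROBOT

A 6-joint arm with a two-finger parallel gripper is mounted at the origin on the work surface. World frame = base frame: x ahead of the robot, y to its left, z up, the work surface at z = 0. Lengths are in m, angles in rad, forces in N, time in s.
With the tool pointing down it reaches from about 0.3 to 1 m from the base axis. Payload 5.1 kg.
Tool frame: the origin (TCP) lies midway between the tips of the shut fingers; the grasp point (between the pads) lies 19 mm behind it; z points along the fingers, y is the line along which they close (so a half turn about z gives the same grasp; the last joint's range is limited). The gripper opens to 95 mm and grips with 3 to 60 N. Pads are 20 mm wide; open, the fingers measure 119 mm over their backs; the gripper's body (75 mm by 180 mm) begins 59 mm behind the grasp point.
Start: joints at [-1.348, 0.124, 1.65, -0, 1.367, -0.083], TCP at [0.196, -0.62, 0.215] pointing down, gripper open.
Joint ranges: [-2.61, 2.61], [-1.02, 2.33], [0.03, 2.71], [-1.35, 4.49], [0.32, 2.68], [-2.91, 2.91]. Speed limits (rad/s): [2.57, 2.57, 3.14, 3.14, 3.14, 3.14].

INTERFACE

Orientations are given as a 3x3 rotation matrix whose columns are the frame's x, y, z axes.
In Python, from workcell import robot, open_jaws, clamp, solver, state, get_image, job gives the robot as it stands. Calls block until the motion is done:
- robot.reach(position, orientation): joint-space move of the TCP to a pose.
- robot.move_linear(position, rotation=None, feed=0.15, threshold=None): straight line of the TCP; rotation=None keeps the orientation; feed is the mean speed in m/s. With threshold (N) it stops when the force on the tool has changed by that much, and returns True; else False.
- robot.movej(angles): joint-space move.
- open_jaws() and clamp(): open the fingers fully, or close them until they stop; the grip force is fixed at half the most.
- robot.hold(seconds).
- solver.ik(position, orientation): joint angles nearest the present ones, or None.
- state(): the state.
- get_image(name): name is "side" or "top"; returns a dict with "img" (420x560x3 uint8, red, green, blue), "camera_matrix" (3x3 intrinsics, pixels), "position" and "rotation" of the camera in the world. Camera axes: x right, y up, looking along -z (the intrinsics and any distortion apply to the point x, -y, -z); pixel columns grow to the right and rows downward; lengths in m; the calibration is good to about 2 mm. A picture is of the moment at which its call begins. There is no depth.
A pose or a line that the arm cannot do raises robot.PlanningError and nothing moves.
- job.job_done(): hands the job in; it is judged then, once.
The state is a dict: "time_s": time; "q": joint angles; "joint_velocities": joint speeds; "tau": joint torques, N m; "ee_pos": TCP position; "tcp_rot": TCP orientation; "force": force on the tool from outside, world axes, zero at the start; "moment": the same for the moment, N m; "gripper_width": opening from 0.0 (shut) to 1.0 (fully open); "grasp_force": force on a finger pad.
Only numpy, scipy, OpenCV 4.12 (cv2) and the standard library are available. Lean on these libraries where they do the work, as an engineer would, in place of code of your own. Each camera call takes 0.05 s, during which the arm holds its last target. There are 200 camera calls.

TASK

The brake pedal, the wide one of the two floor pedals on the bench, has just had a new return spring. Press it all the way down to its stop, hold it there for two seconds, then let go so that it springs back up. Do not press the narrow throttle pedal.

Things in the scene. Friction and masses are not known exactly. Their poses are not given: they have to be found in the camera images.
- brake_pedal (a joint): hinge of the wide brake pedal (rad): 0 = up at rest, sloping 0.36 rad (21 degrees); grows as it is pressed; 0.36 = on its stop, tread level. Steel plate 170 mm long, 90 mm wide, hinged at the far end of a 220 x 130 x 8 mm base plate bolted to the bench, rising towards the robot. Spring: about 6 N at the tread's centre to start, 15 N to reach the stop, which is firm.
- brake_pad (a point): Centre of the top face of the brake pedal's ribbed black rubber tread; moves with the pedal. x: along the pedal, down towards its hinge; y: along the hinge pin; z: out of the top face. The pin lies 122 mm along x and 14 mm along -z from here, 34 mm above the bench. This point is 90 mm above the bench at rest, 48 mm on the stop. Tread 90 (x) by 82 mm (y).
- throttle_pedal (a joint): hinge of the narrow throttle pedal (rad): 0 = up at rest, sloping 0.36 rad (21 degrees); grows as it is pressed; 0.36 = on its stop, tread level. Sprung likewise; it is to be left up.
- throttle_pad (a point): Centre of the top face of the throttle pedal's tread, 90 (x) by 30 mm (y). Same base plate, length, heights and directions as the brake pedal; only the pedal is narrow, 38 mm wide. It may stand to the left or the right of the brake pedal.

How it is judged:
By the outcome, as a careful person would: the job done as asked, in the order asked, and still so for the second after the job is handed in, with the robot touching nothing.
It also fails if it takes over 29 s, if anything falls off the work surface, if the arm or the gripper's body presses on something with over 40 N, if the wrist force passes 120 N, or if a joint passes its speed limit or range.

## Working session

There is one attempt and no reset: what is moved stays moved. The work goes in short steps, each a Python script; the robot and the scene stay as the last script left them, time stands still between calls to the robot, and variables do not carry over. Pictures are saved under pics/ and viewed, at most 10 in all, crops included, and the job is handed in when it is done.

```bash
mkdir -p pics
python3 - <<'E'
from workcell import get_image,state
import cv2,pickle
d={}
for n in("side","top"):
    d[n]=g=get_image(n); cv2.imwrite(f"pics/{n}0.png",g["img"][:,:,::-1]); print(n,g["camera_matrix"],g["position"],g["rotation"],[k for k in g])
pickle.dump(d,open("d.pkl","wb")); print(state()["time_s"])
E
```

```text
side [[422.65129953   0.         277.87364564]
 [  0.         422.65129953 212.76384127]
 [  0.           0.           1.        ]] [0.330418   0.61745428 0.79531239] [[-0.91924206  0.27525164 -0.28147925]
 [-0.39364582 -0.653661    0.6463515 ]
 [-0.0060827   0.70495662  0.70922434]] ['img', 'camera_matrix', 'position', 'rotation']
top [[472.37213498   0.         278.68296902]
 [  0.         472.37213498 210.36734937]
 [  0.           0.           1.        ]] [ 0.42726822 -0.00322724  1.01545736] [[-0.01206432  0.98310323 -0.182654  ]
 [-0.99969002 -0.01583706 -0.01921053]
 [-0.02177864  0.18236562  0.98298956]] ['img', 'camera_matrix', 'position', 'rotation']
0.1
```

View pics/top0.png

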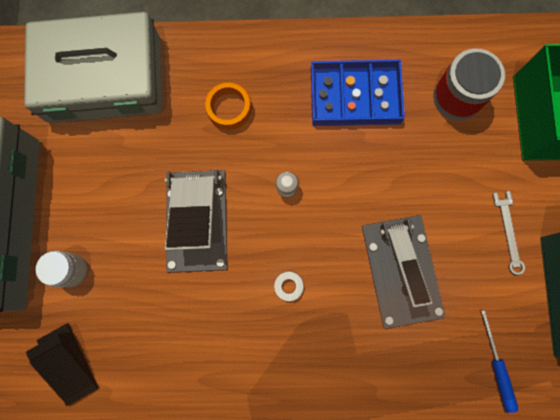

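View pics/side0.png

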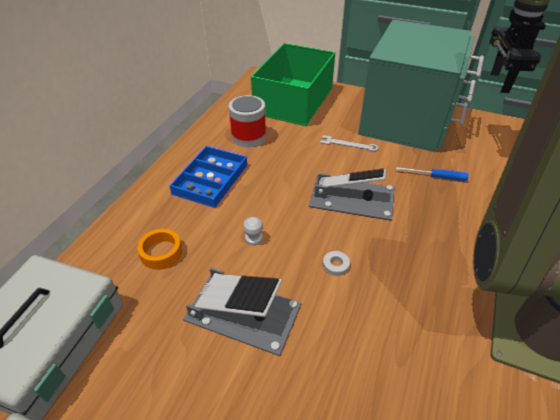

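The top view shows the wide brake pedal at left, with its plate at cols 166–227, rows 170–272 and its black tread at about (189,227). The narrow throttle is at right, around (410,270). The side view agrees: brake at about (250,295), throttle at (352,188).

```bash
cat > h.py <<'E'
import numpy as np
def ray(g,u,v,z):
    d=g["rotation"]@(np.array([1,-1,-1])*(np.linalg.inv(g["camera_matrix"])@[u,v,1]))
    p=np.array(g["position"]); return p+d*(z-p[2])/d[2]
E
python3 - <<'E'
import pickle,cv2,numpy as np
from h import ray
d=pickle.load(open("d.pkl","rb"))
for n,(x0,x1,y0,y1) in dict(top=(150,225,195,255),side=(215,290,265,320)).items():
    g=d[n]; m=np.zeros(g["img"].shape[:2],np.uint8)
    m[y0:y1,x0:x1]=(g["img"][y0:y1,x0:x1].max(2)<50)*255
    m=cv2.morphologyEx(m,cv2.MORPH_CLOSE,np.ones((3,3)))
    m=cv2.morphologyEx(m,cv2.MORPH_OPEN,np.ones((7,7)))
    c=max(cv2.findContours(m,0,2)[0],key=cv2.contourArea)
    q=cv2.approxPolyDP(cv2.convexHull(c),4,True)[:,0]
    print(n,cv2.contourArea(c),q.tolist(),cv2.boundingRect(c))
    P=[(ray(g,*p,.090)) for p in q]; mid=np.mean(P,0)
    # far edge (larger x) is 16 mm lower, near edge 16 mm higher
    P=np.array([ray(g,*p,.074 if a[0]>mid[0] else .106) for p,a in zip(q,P)])
    print(P.round(4),P.mean(0).round(4))
    cv2.imwrite(f"pics/m_{n}.png",m)
g=d["top"]
for n,p in dict(plateBL=(169,266),plateBR=(221,264)).items(): print(n,ray(g,*p,.008).round(4))
for p in((166,272),(227,271),(225,170),(166,171)): print(ray(g,*p,.008).round(4))
E
```

```text
top 1391.0 [[208, 207], [206, 244], [168, 245], [171, 209]] (168, 207, 41, 39)
[[0.6115 0.1591 0.074 ]
 [0.5322 0.1563 0.106 ]
 [0.5313 0.2304 0.106 ]
 [0.6086 0.2347 0.074 ]] [0.5709 0.1951 0.09  ]
side 1096.0 [[274, 280], [262, 310], [229, 307], [242, 278]] (229, 278, 46, 33)
[[0.537  0.1653 0.106 ]
 [0.5303 0.2367 0.106 ]
 [0.6024 0.2383 0.074 ]
 [0.6101 0.1657 0.074 ]] [0.57   0.2015 0.09  ]
plateBL [0.4975 0.252  0.008 ]
plateBR [0.5002 0.1408 0.008 ]
[0.4849 0.258  0.008 ]
[0.4853 0.1278 0.008 ]
[0.7071 0.134  0.008 ]
[0.7072 0.2651 0.008 ]
```

Run:
```python
from workcell import robot,clamp,state,get_image
import numpy as np,cv2
psi=0.035; u=np.array([np.cos(psi),np.sin(psi),0]); k=np.array([0,0,1.])
pad=np.array([.570,.197,.090])
pin=pad+122e-3*(np.cos(.36)*u-np.sin(.36)*k)-14e-3*(np.sin(.36)*u+np.cos(.36)*k)
def at(th):
    s=.36-th; return pin+122e-3*(-np.cos(s)*u+np.sin(s)*k)+14e-3*(np.sin(s)*u+np.cos(s)*k)
R0=np.array(state()["tcp_rot"]); z=-k
R=max((np.column_stack([s*u,np.cross(z,s*u),z]) for s in(1,-1)),key=lambda R:np.trace(R0.T@R))
clamp()
def say(t):
    s=state(); print(t,round(s["time_s"],2),np.round(s["ee_pos"],4),np.round(s["force"],1))
robot.move_linear(np.array(state()["ee_pos"])+[0,0,.06],feed=.2)
robot.reach(pad+[0,0,.08],R); say("above")
robot.move_linear(pad+[0,0,.012],feed=.1); say("near")
robot.move_linear(at(.0),feed=.04); say("rest")
for th in(.12,.24,.33): robot.move_linear(at(th),feed=.06); say(th)
hit=robot.move_linear(at(.36)-[0,0,.008],feed=.03,threshold=15); say(("stop",hit))
g=get_image("side"); cv2.imwrite("pics/press.png",cv2.resize(g["img"][200:380,150:390,::-1],None,fx=2.5,fy=2.5))
```

```text
above 5.23 [0.5703 0.1964 0.1701] [ 0.  -0.4  0.7]
near 6.07 [0.5705 0.1972 0.1026] [-0.2  0.1 -0.6]
rest 6.52 [0.5705 0.1973 0.0912] [-1.3 -0.2  5.8]
0.12 6.91 [0.566  0.1972 0.0787] [ 1.  -0.4  8.1]
0.24 7.3 [0.5622 0.1971 0.0653] [ 0.6 -0.6 11.5]
0.33 7.63 [0.5602 0.1971 0.0548] [-1.3 -1.2 13.2]
('stop', True) 7.97 [0.5594 0.197  0.0494] [-6.5 -2.  14.9]
```

View pics/press.png

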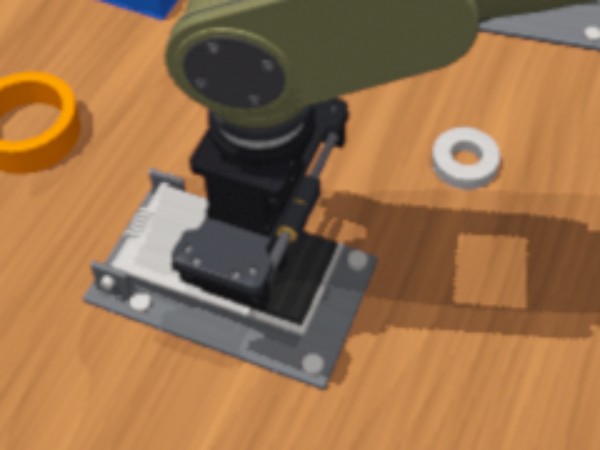

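The picture shows the tool on the tread, with the pedal almost level. At z = 49.4 mm and 15 N it may be just short of the stop, so I'll press further until the force clearly rises.

Run:
```python
from workcell import robot,state
import numpy as np
def say(t):
    s=state(); print(t,round(s["time_s"],2),np.round(s["ee_pos"],4),np.round(s["force"],1))
say("now")
for i in range(6):
    s=state()
    if s["force"][2]>24: break
    p=np.array(s["ee_pos"]) if i==0 else p
    p=p-[0,0,.0015]
    robot.move_linear(p,feed=.02,threshold=20); say(i)
for i in range(5): robot.hold(.5); say("hold")
```

```text
now 8.03 [0.5595 0.197  0.0496] [-5.7 -1.2 14.5]
0 8.28 [0.5597 0.1971 0.0507] [-6.9 -1.9 14.3]
1 8.53 [0.5594 0.1971 0.049 ] [-7.1 -2.4 14.7]
2 8.78 [0.5594 0.197  0.0482] [-9.7 -2.2 17.6]
3 9.03 [0.5594 0.1971 0.048 ] [-12.5  -3.9  25.1]
hold 9.53 [0.5594 0.1971 0.048 ] [-13.1  -3.5  24.6]
hold 10.03 [0.5594 0.1971 0.048 ] [-13.2  -3.4  24.6]
hold 10.53 [0.5594 0.1971 0.048 ] [-13.2  -2.8  26.2]
hold 11.03 [0.5594 0.197  0.048 ] [-12.4  -3.2  24.2]
hold 11.53 [0.5594 0.1971 0.048 ] [-14.1  -3.3  25.9]
```

The pedal was on its stop at z = 48.0 mm with about 25 N for 2.5 s. Next I release it and check.

Run:
```python
from workcell import robot,state,get_image
import numpy as np,cv2
p=np.array(state()["ee_pos"])
robot.move_linear(p+[.011,.0004,.042],feed=.08)
robot.move_linear(p+[.011,.0004,.14],feed=.12)
robot.move_linear(p+[-.16,-.1,.2],feed=.2)
s=state(); print(s["time_s"],np.round(s["ee_pos"],3),np.round(s["force"],1))
a=get_image("side")["img"][200:380,150:390,::-1]; b=get_image("top")["img"][140:320,100:340,::-1]
cv2.imwrite("pics/after.png",cv2.resize(np.vstack([a,b]),None,fx=1.6,fy=1.6))
```

```text
14.425 [0.4   0.097 0.248] [ 0.1 -0.1 -0.1]
```

View pics/after.png

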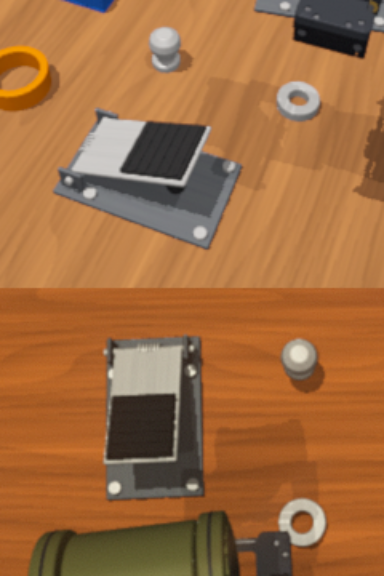

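The side view shows the pedal up. Its tread's front corner is at about (280,279) in full-frame pixels, as at the start, and the arm is clear.

```bash
python3 -c "
from workcell import job
print(job.job_done())"
```

```text
the job is handed in; nothing more can be done
None
```

I pressed the brake pedal to its stop, held it there for 2.5 s and let go; it sprang back up, I left the throttle alone, and the job is handed in (about 14.5 s used, verdict not shown).

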